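# Test the catches of three refilled staplers and set the worn one aside

### The arm

A 7-joint arm with a two-finger parallel gripper is mounted at the origin on a cart in front of the work surface, level with it; the furniture and walls round the work are solid. World frame = base frame: x ahead of the robot, y to its left, z up, the work surface at z = 0. Lengths are in m, angles in rad, forces in N, time in s.
With the tool pointing down it reaches from about 0.4 to 0.85 m from the base axis. Payload 10.4 kg.
Tool frame: the origin (TCP) lies on the centre line of the jaws, within the pads' length; the fingertips stand 22 mm ahead of it and the grasp point (between the pads) lies 3 mm ahead of it; z points along the fingers, y is the line along which they close (so a half turn about z gives the same grasp; the last joint's range is limited). The gripper opens to 87 mm and grips with 3 to 60 N. Pads are 19 mm wide; open, the fingers measure 117 mm over their backs; the gripper's body (75 mm by 190 mm) begins 51 mm behind the grasp point.
Start: joints at [1.113, 0.332, -0.065, 1.46, 0.022, 1.35, -0.088], TCP at [0.263, -0.567, 0.245] pointing down, gripper open.
Joint ranges: [-2.6, 2.6], [-0.5, 2.12], [-1.47, 1.34], [0.16, 2.42], [-1.27, 4.41], [0.06, 2.06], [-2.6, 2.6]. Speed limits (rad/s): [2.22, 2.22, 2.79, 2.79, 3.14, 3.14, 3.14].

### API

Orientations are given as a unit quaternion [x, y, z, w].
In Python, from bench import r gives the robot as it stands.
- The arm moves only by the shell command python3 jog.py 'ROWS' [FORCE]. ROWS is a JSON list that holds a single list of rows (three levels of brackets), with 1 to 12 rows, each of 5 numbers: dx, dy, dz in units of 50 mm, then a turn about the tool's z in units of 0.2 rad, then the finger opening in m; each row is the pose to reach, as a shift and turn from the pose commanded when the command began, along the tool's axes at that moment; what a row does not reach only later rows make up. A row lasts 1/10 s, in which the tool goes at most 0.05 m and 0.15 rad, less where a joint would pass 70% of its speed; a pose out of reach is approached as far as the arm can. The fingers move at their own pace and stop on an object; FORCE is the grip in N (left out, the last holds). Time passes only in rows, so rows that do not move let the fingers close. It prints the time, the measured TCP pose, the force, the opening and the grip force at its end. Input that does not fit is refused with a message, and nothing moves.
- r.read_state(): the state, without advancing time (a new reading comes with each control period).
- r.camera(name): name is "scene" or "side" or "wrist"; returns a dict with "img" (480x640x3 uint8, red, green, blue), "fx", "fy", "cx", "cy" (pixels), "k1" (the pictures are not rectified: a ray, as slopes to the right and down, at radius r is drawn at 1 + k1 r^2 times it, then the intrinsics apply), "pose" (4x4, takes a point from camera to world coordinates). Camera axes: x right, y down, z forward; pixel columns grow to the right and rows downward; lengths in m; the calibration is good to about 2 mm. A picture is of the moment at which its call begins. There is no depth.
- r.close_job(): hands the job in; it is judged then, once.
The state is a dict: "time": time; "joint_positions": joint angles; "joint_vel": joint speeds; "joint_torque": joint torques, N m; "ee_pos": TCP position; "eef_rot": TCP orientation; "ft_force": force on the tool from outside, world axes, zero at the start; "torque": the same for the moment, N m; "width": finger opening in m; "grip_force": force on a finger pad.
Only numpy, scipy, OpenCV 4.12 (cv2) and the standard library are available. Lean on these libraries where they do the work, as an engineer would, in place of code of your own. Each camera call takes 0.05 s, during which the arm holds its last target. There are 200 camera calls.

### The job

These three staplers have been refilled and left open, and one of them has a worn catch. Press each arm fully home to test it: leave the two that click shut standing closed on the cutting mat, and put the one that springs open again into the grey repair tray, standing flat on its base on the tray floor with its arm as it sprang up. Do not tip any stapler over, and do not knock over the bottles or the rubber stamp behind them.

Things in the scene. Friction and masses are not known exactly. Their poses are not given: they have to be found in the camera images.
- stapler_1: one of three staplers in a row, in any order; all look alike: red arm, black base, 36 x 150 x 53 mm shut, 0.28 kg, loose. Origin: centre of underside; y lengthwise to the nose, x across, z up. Base plate 36 mm wide, 8 mm high, full length; cheeks 32 mm wide, 34 high at y -72 to -50. Arm 26 mm wide, hinged at y = -62, z = 26 mm; shut it fills z 18 to 53 mm.
- stapler_1_arm (a joint): arm angle, rad: 0 fully home, grows as the nose rises; starts at 0.5 to 0.65. A stiff hinge holds it where left above 0.25. Pressed near the nose it sinks with 2 to 3 N; over the last 0.1 rad (13 mm at the nose) a sound catch needs about 7 N, snaps in and holds the arm within 0.03. With the worn catch the released arm springs up to 0.17 to 0.25 (nose 20 to 30 mm up).
- stapler_1_nose (a point): point on top of the red arm near its nose: press here. 117 mm along and 24 mm above the hinge line (y = 55, z = 50 mm in the stapler's frame when shut), within 3 mm of the surface; moves with the arm.
- stapler_1_grip (a point): middle of the black base, 4 mm above its underside, near the centre of mass: lift here across the 36 mm width, fingers reaching down past both sides of the arm (an arm at 0.25 rad tops out at about 70 mm here). Lifted by the arm, the base would swing about the hinge.
- stapler_2: one of three staplers in a row, in any order; all look alike: red arm, black base, 36 x 150 x 53 mm shut, 0.28 kg, loose. Origin: centre of underside; y lengthwise to the nose, x across, z up. Base plate 36 mm wide, 8 mm high, full length; cheeks 32 mm wide, 34 high at y -72 to -50. Arm 26 mm wide, hinged at y = -62, z = 26 mm; shut it fills z 18 to 53 mm.
- stapler_2_arm (a joint): arm angle, rad: 0 fully home, grows as the nose rises; starts at 0.5 to 0.65. A stiff hinge holds it where left above 0.25. Pressed near the nose it sinks with 2 to 3 N; over the last 0.1 rad (13 mm at the nose) a sound catch needs about 7 N, snaps in and holds the arm within 0.03. With the worn catch the released arm springs up to 0.17 to 0.25 (nose 20 to 30 mm up).
- stapler_2_nose (a point): point on top of the red arm near its nose: press here. 117 mm along and 24 mm above the hinge line (y = 55, z = 50 mm in the stapler's frame when shut), within 3 mm of the surface; moves with the arm.
- stapler_2_grip (a point): middle of the black base, 4 mm above its underside, near the centre of mass: lift here across the 36 mm width, fingers reaching down past both sides of the arm (an arm at 0.25 rad tops out at about 70 mm here). Lifted by the arm, the base would swing about the hinge.
- stapler_3: one of three staplers in a row, in any order; all look alike: red arm, black base, 36 x 150 x 53 mm shut, 0.28 kg, loose. Origin: centre of underside; y lengthwise to the nose, x across, z up. Base plate 36 mm wide, 8 mm high, full length; cheeks 32 mm wide, 34 high at y -72 to -50. Arm 26 mm wide, hinged at y = -62, z = 26 mm; shut it fills z 18 to 53 mm.
- stapler_3_arm (a joint): arm angle, rad: 0 fully home, grows as the nose rises; starts at 0.5 to 0.65. A stiff hinge holds it where left above 0.25. Pressed near the nose it sinks with 2 to 3 N; over the last 0.1 rad (13 mm at the nose) a sound catch needs about 7 N, snaps in and holds the arm within 0.03. With the worn catch the released arm springs up to 0.17 to 0.25 (nose 20 to 30 mm up).
- stapler_3_nose (a point): point on top of the red arm near its nose: press here. 117 mm along and 24 mm above the hinge line (y = 55, z = 50 mm in the stapler's frame when shut), within 3 mm of the surface; moves with the arm.
- stapler_3_grip (a point): middle of the black base, 4 mm above its underside, near the centre of mass: lift here across the 36 mm width, fingers reaching down past both sides of the arm (an arm at 0.25 rad tops out at about 70 mm here). Lifted by the arm, the base would swing about the hinge.
- cutting_mat: dark green cutting mat with a pale grid, 220 x 400 mm, 3 mm thick, fixed; the staplers stand on it in a row about 130 mm apart, side by side, noses away from the robot. Origin: centre of its underside; y along its length, z up.
- repair_tray: shallow grey open tray, 240 x 180 mm outside, walls 4 mm thick and 38 mm high to the rim, floor 4 mm thick, fixed, to the right of the mat. Origin: centre of its underside; x along the 240 mm side, z up. A black clip, 46 x 32 x 28 mm (wire higher), lies fixed in it at x = 88, y = 60 mm.
- trimmer_handle (a point): end of the raised black handle of the paper trimmer (fixed) at the back right; from here the handle, 35 mm thick, slopes away from the robot and down, its underside at 0.19 m, and the blade goes on behind it. Keep gripper and wrist clear of it on the way in and when carrying to the tray.
- glue_bottle: blue-green glue bottle, standing loose behind the work, 44 mm across, 128 mm tall; origin at the centre of its underside, z up.
- rubber_stamp: wooden rubber stamp, standing loose behind the work, 27 x 62 x 75 mm; origin at the centre of its underside, z up.
- moistener: green envelope moistener bottle with a white cap, standing loose beyond the left end of the mat, 33 mm across, 95 mm tall; origin at the centre of its underside, z up.

How it is judged:
At the end, for the whole second after the job is handed in: The stapler with the worn catch stands on the tray floor, centre within 90 x 70 mm of the tray's, arm sprung up (0.1 to 0.4 rad, lower than it started); the other two stand on the mat, arms shut (under 0.05 rad). All level within 0.08 rad, at rest; no bottle, stamp or stapler was tipped over ((((value of joint stapler_1_arm between 0.1 and 0.4 rad and x of stapler_1 in the frame of repair_tray between -0.09 and 0.09 m and y of stapler_1 in the frame of repair_tray between -0.07 and 0.07 m and z of stapler_1 in the frame of repair_tray below 0.01 m and linear speed of stapler_1 below 0.02 m/s and angle between stapler_1's own z axis and vertical below 0.08 rad) and (value of joint stapler_2_arm below 0.05 rad and x of stapler_2 in the frame of cutting_mat between -0.1 and 0.1 m and y of stapler_2 in the frame of cutting_mat between -0.19 and 0.19 m and z of stapler_2 in the frame of cutting_mat below 0.008 m and linear speed of stapler_2 below 0.02 m/s and angle between stapler_2's own z axis and vertical below 0.08 rad) and (value of joint stapler_3_arm below 0.05 rad and x of stapler_3 in the frame of cutting_mat between -0.1 and 0.1 m and y of stapler_3 in the frame of cutting_mat between -0.19 and 0.19 m and z of stapler_3 in the frame of cutting_mat below 0.008 m and linear speed of stapler_3 below 0.02 m/s and angle between stapler_3's own z axis and vertical below 0.08 rad)) or ((value of joint stapler_2_arm between 0.1 and 0.4 rad and x of stapler_2 in the frame of repair_tray between -0.09 and 0.09 m and y of stapler_2 in the frame of repair_tray between -0.07 and 0.07 m and z of stapler_2 in the frame of repair_tray below 0.01 m and linear speed of stapler_2 below 0.02 m/s and angle between stapler_2's own z axis and vertical below 0.08 rad) and (value of joint stapler_1_arm below 0.05 rad and x of stapler_1 in the frame of cutting_mat between -0.1 and 0.1 m and y of stapler_1 in the frame of cutting_mat between -0.19 and 0.19 m and z of stapler_1 in the frame of cutting_mat below 0.008 m and linear speed of stapler_1 below 0.02 m/s and angle between stapler_1's own z axis and vertical below 0.08 rad) and (value of joint stapler_3_arm below 0.05 rad and x of stapler_3 in the frame of cutting_mat between -0.1 and 0.1 m and y of stapler_3 in the frame of cutting_mat between -0.19 and 0.19 m and z of stapler_3 in the frame of cutting_mat below 0.008 m and linear speed of stapler_3 below 0.02 m/s and angle between stapler_3's own z axis and vertical below 0.08 rad)) or ((value of joint stapler_3_arm between 0.1 and 0.4 rad and x of stapler_3 in the frame of repair_tray between -0.09 and 0.09 m and y of stapler_3 in the frame of repair_tray between -0.07 and 0.07 m and z of stapler_3 in the frame of repair_tray below 0.01 m and linear speed of stapler_3 below 0.02 m/s and angle between stapler_3's own z axis and vertical below 0.08 rad) and (value of joint stapler_1_arm below 0.05 rad and x of stapler_1 in the frame of cutting_mat between -0.1 and 0.1 m and y of stapler_1 in the frame of cutting_mat between -0.19 and 0.19 m and z of stapler_1 in the frame of cutting_mat below 0.008 m and linear speed of stapler_1 below 0.02 m/s and angle between stapler_1's own z axis and vertical below 0.08 rad) and (value of joint stapler_2_arm below 0.05 rad and x of stapler_2 in the frame of cutting_mat between -0.1 and 0.1 m and y of stapler_2 in the frame of cutting_mat between -0.19 and 0.19 m and z of stapler_2 in the frame of cutting_mat below 0.008 m and linear speed of stapler_2 below 0.02 m/s and angle between stapler_2's own z axis and vertical below 0.08 rad)))); the robot touches nothing.
It fails at once if the glue bottle is knocked over (angle between glue_bottle's own z axis and vertical above 0.6 rad).
It fails at once if the rubber stamp is knocked over (angle between rubber_stamp's own z axis and vertical above 0.6 rad).
It fails at once if the moistener bottle is knocked over (angle between moistener's own z axis and vertical above 0.6 rad).
It fails at once if a stapler is tipped over (angle between any of stapler_1, stapler_2, stapler_3's own z axis and vertical above 0.8 rad).
It also fails if it takes over 72 s, if anything falls off the work surface, if the arm or the gripper's body presses on something with over 40 N, if the wrist force passes 120 N, or if a joint passes its speed limit or range.

## Working session

There is one attempt and no reset: what is moved stays moved. The work goes in short steps, Python scripts to look and compute and a shell command to move; the robot and the scene stay as the last step left them, time stands still between calls to the robot, and variables do not carry over. Pictures are saved under pics/ and viewed, at most 10 in all, crops included, and the job is handed in when it is done.

```bash
ls; mkdir -p pics
cat > h.py <<'E'
import numpy as np, cv2
from bench import r
def cam(n,f=None):
    c=r.camera(n)
    if f: cv2.imwrite(f,c["img"][:,:,::-1])
    np.save(f"/tmp/{n}.npy",{k:v for k,v in c.items()},allow_pickle=True)
    return c
def load(n): return np.load(f"/tmp/{n}.npy",allow_pickle=True).item()
def ray(c,u,v):
    K=np.array([[c["fx"],0,c["cx"]],[0,c["fy"],c["cy"]],[0,0,1.]])
    p=cv2.undistortPoints(np.array([[[u,v]]],float),K,np.array([c["k1"],0,0,0.]))[0,0]
    P=np.array(c["pose"]); return P[:3,3],P[:3,:3]@np.array([p[0],p[1],1.])
def plane(c,u,v,z):
    o,d=ray(c,u,v); return o+d*(z-o[2])/d[2]
def tri(c1,p1,c2,p2):
    o1,d1=ray(c1,*p1);o2,d2=ray(c2,*p2)
    s=np.linalg.lstsq(np.c_[d1,-d2],o2-o1,rcond=None)[0]
    a=o1+d1*s[0];b=o2+d2*s[1]; return (a+b)/2,np.linalg.norm(a-b)
def proj(c,X):
    P=np.array(c["pose"]);x=P[:3,:3].T@(np.array(X)-P[:3,3]);x=x[:2]/x[2]
    x=x*(1+c["k1"]*(x@x)); return np.array([c["fx"]*x[0]+c["cx"],c["fy"]*x[1]+c["cy"]])
E
python3 - <<'E'
from h import *
for n in ("scene","side"):
    c=cam(n,f"pics/{n}0.png"); print(n,c["fx"],c["k1"],np.round(c["pose"],3).tolist())
s=r.read_state(); print(s["time"],s["ee_pos"],s["eef_rot"],s["ft_force"],s["width"])
E
```

```text
bench.py
jog.py
pics
scene 467.8811867811203 -0.06166530416404143 [[-0.689, -0.474, 0.549, -0.117], [-0.725, 0.457, -0.515, 0.707], [-0.007, -0.753, -0.658, 0.958], [0.0, 0.0, 0.0, 1.0]]
side 552.5019045375602 0.004639027034534384 [[-0.998, 0.036, -0.044, 0.608], [0.057, 0.651, -0.757, 1.148], [0.001, -0.758, -0.652, 1.083], [0.0, 0.0, 0.0, 1.0]]
0.1 [ 0.26312984 -0.56658381  0.24388894] [ 9.76458860e-01  2.15702926e-01 -1.52344096e-04 -5.65695181e-04] [ 0.62253438  0.14137156 -0.09168316] 0.08697180158737426
```

View pics/scene0.png

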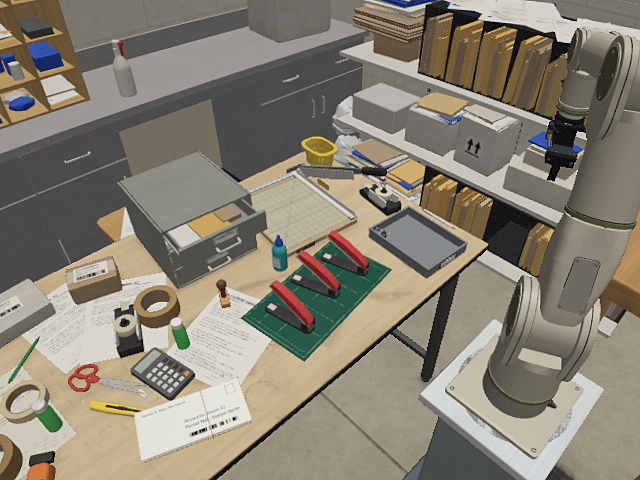

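View pics/side0.png

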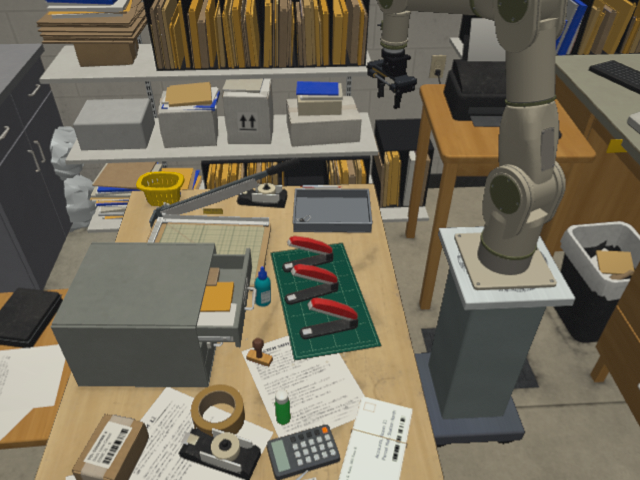

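The scene picture shows the mat at about (245-390, 232-357), the staplers at (293,307), (320,275) and (346,255), and the tray at (418,240). The side picture shows the tray at (332,209) and the staplers near (330,318), (313,283) and (309,252). I'll enlarge both.

Run:
```python
from h import *
a=load("scene")["img"][200:360,235:475,::-1]; b=load("side")["img"][180:360,260:400,::-1]
cv2.imwrite("pics/sc1.png",cv2.resize(a,None,fx=3.3,fy=3.3,interpolation=cv2.INTER_CUBIC))
cv2.imwrite("pics/sd1.png",cv2.resize(b,None,fx=3.3,fy=3.3,interpolation=cv2.INTER_CUBIC))
```

```text
(no output)
```

View pics/sc1.png

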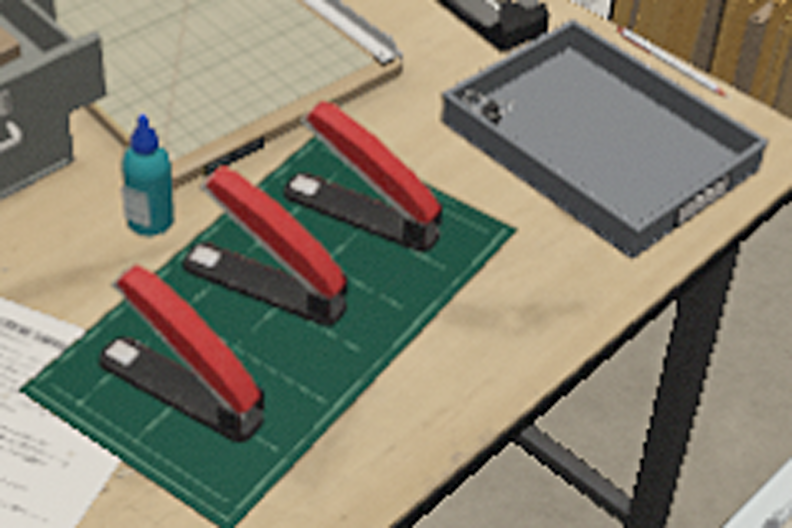

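View pics/sd1.png

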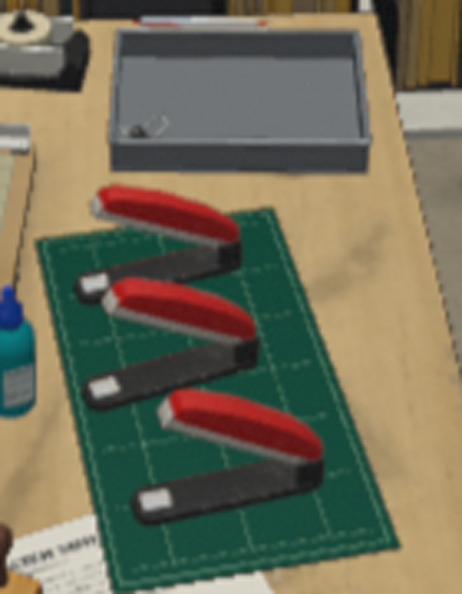

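```bash
cat > m.py <<'E'
from h import *
S=load("scene");D=load("side")
s=lambda U,V:((U+.5)/3.3-.5+235,(V+.5)/3.3-.5+200)
d=lambda U,V:((U+.5)/3.3-.5+260,(V+.5)/3.3-.5+180)
E
python3 - <<'E'
from m import *
np.set_printoptions(precision=4,suppress=True)
for n,a,b in [("anvA",(122,351),(154,499)),("anvB",(205,257),(104,387)),("anvC",(305,185),(93,283)),
 ("noseA",(133,268),(180,393)),("noseB",(222,170),(123,282)),("noseC",(323,105),(107,188)),
 ("rearA",(250,405),(318,440)),("rearB",(335,292),(254,322)),("rearC",(431,218),(236,228)),
 ("matBR",(228,525),(398,546)),("matFR",(515,230),(272,209)),("matBL",(22,388),(118,592)),
 ("trayNL",(632,235),(367,143)),("trayNR",(765,143),(360,33)),("trayFL",(445,95),(110,143)),("trayFR",(573,24),(116,33))]:
    X,e=tri(S,s(*a),D,d(*b)); print(n,X,round(e,4))
for n,b in [("A heel",(322,490)),("B",(257,367)),("C",(240,267))]: print(n,plane(D,*d(*b),.003))
print("mat",plane(S,*s(228,525),.003),plane(S,*s(515,230),.003),plane(S,*s(22,388),.003),plane(D,*d(38,241),.003))
# distractors: glue bottle, stamp, moistener, trimmer handle
print("glue",tri(S,(280,235),D,(263,268)),"stamp",tri(S,(224,281),D,(258,341)),"moist",tri(S,(180,319),D,(282,395)),"handle",tri(S,(385,170),D,(297,160)))
E
```

```text
anvA [0.5786 0.2436 0.0133] 0.0005
anvB [0.6136 0.124  0.012 ] 0.0016
anvC [ 0.6204 -0.0014  0.0106] 0.0009
noseA [0.5583 0.238  0.1215] 0.0019
noseB [0.5958 0.1152 0.1189] 0.0014
noseC [ 0.6054 -0.0087  0.11  ] 0.0018
rearA [0.4512 0.2183 0.0405] 0.0052
rearB [0.4891 0.0901 0.0422] 0.0064
rearC [ 0.4947 -0.0308  0.0394] 0.0045
matBR [0.3991 0.2904 0.0049] 0.002
matFR [ 0.4564 -0.1006  0.0018] 0.0005
matBL [0.6086 0.3225 0.0058] 0.0006
trayNL [ 0.3651 -0.1431  0.0361] 0.0077
trayNR [ 0.3498 -0.3194  0.0379] 0.0008
trayFL [ 0.6011 -0.1657  0.0329] 0.0004
trayFR [ 0.5905 -0.3451  0.029 ] 0.0011
A heel [0.4489 0.2328 0.003 ]
B [0.4875 0.0987 0.003 ]
C [ 0.4918 -0.0236  0.003 ]
mat [0.4008 0.2885 0.003 ] [ 0.4555 -0.0992  0.003 ] [0.6109 0.321  0.003 ] [ 0.6684 -0.0676  0.003 ]
glue (array([0.6828, 0.1199, 0.1215]), np.float64(0.004376908666760655)) stamp (array([0.6952, 0.3079, 0.0643]), np.float64(0.004620193085713652)) moist (array([0.641 , 0.4701, 0.0863]), np.float64(0.00986189492651744)) handle (array([ 0.5839, -0.1937,  0.2398]), np.float64(0.0021607942996205412))
```

The crops show the white anvil plates at scene (122,351), (205,257), (305,185) and side (154,499), (104,387), (93,283). Both views agree to within 2 mm. I'll move above the mat for a wrist view.

```bash
cat > d.py <<'E'
import sys; from h import *
from scipy.spatial.transform import Rotation as R
def delta(p,yaw):
    s=r.read_state(); q=R.from_quat(s["eef_rot"]); M=q.as_matrix(); y0=np.arctan2(M[1,0],M[0,0])
    dd=M.T@(np.array(p)-s["ee_pos"]); t=-(yaw-y0); t=(t+np.pi)%(2*np.pi)-np.pi
    print("t",round(s["time"],2),"delta",dd.round(4),"turn",round(t,3),"yaw0",round(y0,4),"tilt",round(M[2,2],4),"F",np.round(s["ft_force"],1))
if __name__=="__main__":
    v=list(map(float,sys.argv[1:])); delta(v[:3],v[3])
E
python3 d.py 0.42 0.10 0.36 0.2
```

```text
t 0.1 delta [ 0.4231 -0.5386 -0.1155] turn 0.235 yaw0 0.4348 tilt -1.0 F [ 0.6  0.1 -0.1]
```
Rows final repeated; each row capped to 0.05 m. 0.7 m → 14+ rows; 12 max. First row: reach up. Intermediate path: straight line from (.263,-.567) to (.42,.10) : passes x≤.42 — handle at (0.58,-0.19): at y=-.19 x=.35; body 190 mm: along tool y — half 95+; fine.

The rows are not in the units I measure in: shifts go in units of 50 mm and turns go in units of 0.2 rad. I convert before sending: -0.42 m is -8.4, 0.35 m is 7, 0.1 rad is 0.5.

```bash
python3 jog.py '[[[0, 0, -1, 0, 0.087], [0.8, -1, -2, 0.1, 0.087], [1.6, -2, -2.3, 0.25, 0.087], [2.2, -2.8, -2.3, 0.4, 0.087], [2.8, -3.6, -2.3, 0.5, 0.087], [3.4, -4.4, -2.3, 0.6, 0.087], [4, -5.2, -2.3, 0.7, 0.087], [4.6, -6, -2.3, 0.8, 0.087], [5.2, -6.8, -2.3, 0.9, 0.087], [5.8, -7.6, -2.3, 1, 0.087], [6.4, -8.4, -2.3, 1.1, 0.087], [7, -9.2, -2.3, 1.175, 0.087]]]' && python3 d.py 0.42 0.10 0.36 0.2
```

```text
time: 1.3
ee_pos: [0.3778, -0.0422, 0.3594]
eef_rot: [0.995, 0.099, -0.0, 0.0]
ft_force: [0.7, -0.5, 0.5]
width: 0.0873
grip_force: 0.0
t 1.3 delta [ 0.0694 -0.131  -0.0007] turn -0.001 yaw0 0.1988 tilt -1.0 F [ 0.7 -0.5  0.5]
```

```bash
python3 jog.py '[[[0.4, -0.8, 0, 0, 0.0], [0.8, -1.6, 0, 0, 0.0], [1.1, -2, 0, 0, 0.0], [1.1, -2, 0, 0, 0.0], [1.1, -2, 0, 0, 0.0]]]'
python3 - <<'E'
from h import *
c=cam("wrist","pics/w0.png"); print(c["fx"],c["k1"],np.round(c["pose"],3).tolist()); s=r.read_state(); print(s["ee_pos"],s["width"])
E
```

```text
time: 1.8
ee_pos: [0.4119, 0.0645, 0.3592]
eef_rot: [0.995, 0.1, -0.0, 0.0]
ft_force: [-0.7, -0.2, 0.6]
width: 0.0548
grip_force: 0.0
428.0293618662977 -0.09534464407190898 [[0.199, -0.935, -0.293, 0.492], [-0.98, -0.19, -0.059, 0.081], [-0.0, 0.299, -0.954, 0.5], [0.0, 0.0, 0.0, 1.0]]
[0.41188977 0.06381824 0.35923447] 0.05091872245858425
```

View pics/w0.png

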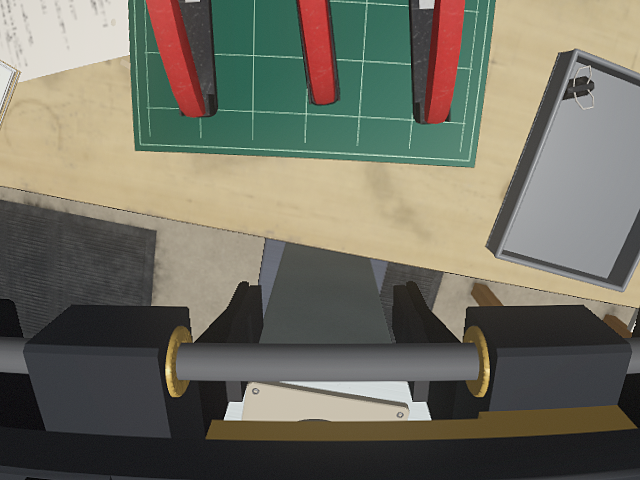

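The wrist view shows the hinge ends at about (200,110), (323,100) and (431,120), and the tray at right. The noses are cut off, so I'll move forward for a full view.

Scaled: 0.12 m is 2.4, 0.08 m is 1.6.

```bash
python3 jog.py '[[[0.8, 0, 0, 0, 0.0], [1.6, 0, 0, 0, 0.0], [2.4, -0.4, 0, 0, 0.0], [2.4, -0.6, 0, 0, 0.0], [2.4, -0.6, 0, 0, 0.0], [2.4, -0.6, 0, 0, 0.0]]]'
python3 - <<'E'
from h import *
c=cam("wrist"); cv2.imwrite("pics/w1.png",cv2.resize(c["img"][:300,60:600,::-1],(800,444),interpolation=cv2.INTER_CUBIC)); print(np.round(c["pose"],3).tolist())
E
```

```text
time: 2.45
ee_pos: [0.5232, 0.117, 0.3599]
eef_rot: [0.995, 0.1, 0.0, 0.001]
ft_force: [-0.6, -0.2, 0.3]
width: 0.0046
grip_force: 0.0
[[0.198, -0.936, -0.292, 0.603], [-0.98, -0.189, -0.06, 0.134], [0.001, 0.298, -0.955, 0.5], [0.0, 0.0, 0.0, 1.0]]
```

View pics/w1.png

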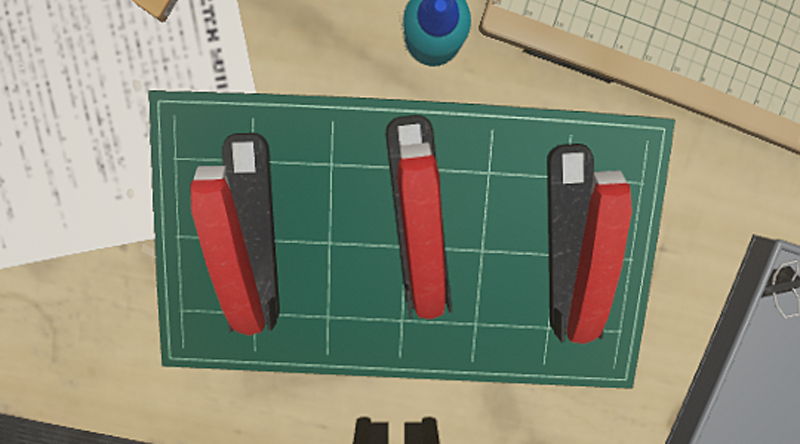

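The wrist view shows the three plate noses at crop (245,134), (409,117), (569,145) and base side edges A right (263,150)-(274,260), B left (388,130)-(408,290), C left (549,155)-(551,300). The glue bottle is ahead of the middle stapler.

Run:
```python
from m import *
np.set_printoptions(precision=4,suppress=True)
W=load("wrist"); w=lambda U,V:((U+.5)/1.4815-.5+60,(V+.5)/1.4815-.5)
Z=.011
for n,tip,anv,e1,e2,sgn,sp,dp,nw in [("A",(245,134),(243,157),(263,150),(274,260),-1,(122,351),(154,499),(210,180)),("B",(409,117),(409,134),(388,130),(406,280),1,(205,257),(104,387),(417,156)),("C",(569,145),(572,168),(549,155),(551,300),1,(305,185),(93,283),(613,184))]:
    a,b=plane(W,*w(*e1),Z),plane(W,*w(*e2),Z); u=(a-b)/np.linalg.norm(a-b); yaw=np.arctan2(u[1],u[0])
    T=plane(W,*w(*tip),Z); V=plane(W,*w(*anv),Z)
    X1,e1_=tri(W,w(*anv),D,d(*dp)); X2,e2_=tri(W,w(*anv),S,s(*sp))
    nrm=np.array([-u[1],u[0]])  # to left of stapler
    lat=a[:2]-sgn*.018*nrm   # edge left => sgn 1 shift right
    c=lat+u[:2]*((T[:2]-lat)@u[:2]-.075)
    print(n,"yaw",round(yaw,3),"tip",T[:2],"anv",V[:2],"tri",X1,round(e1_,4),X2,round(e2_,4),"centre",c,"anvcentre-lat",(V[:2]-lat)@nrm)
    print("  anv local y",(V[:2]-c)@u[:2])
print("mat",[plane(W,*w(*p),.003)[:2] for p in [(150,90),(163,366),(673,119),(632,388)]])
```

```text
A yaw 0.25 tip [0.5939 0.2459] anv [0.5771 0.245 ] tri [0.578  0.2442 0.0145] 0.0014 [0.5774 0.2443 0.0146] 0.0003 centre [0.5198 0.2328] anvcentre-lat -0.0024110587083167826
  anv local y 0.05849988130473784
B yaw 0.321 tip [0.6291 0.1288] anv [0.6172 0.1264] tri [0.6155 0.1265 0.0158] 0.0032 [0.6161 0.1249 0.0096] 0.0038 centre [0.5584 0.1037] anvcentre-lat 0.0029470234245014887
  anv local y 0.06296961452001876
C yaw 0.277 tip [0.6343 0.0077] anv [0.6185 0.0011] tri [0.6194 0.0019 0.0142] 0.0021 [0.6183 0.0013 0.013 ] 0.0007 centre [ 0.5629 -0.0155] anvcentre-lat 0.0006725578470701326
  anv local y 0.05800246540756828
mat [array([0.6127, 0.3236]), array([0.3961, 0.2911]), array([ 0.6712, -0.0681]), array([ 0.4551, -0.1016])]
```

```bash
python3 d.py 0.5426 0.2382 0.165 0.23
```

```text
t 2.5 delta [ 0.0427 -0.1157  0.1951] turn -0.031 yaw0 0.1987 tilt -1.0 F [ 0.3 -0.3  0. ]
```

Scaled: 0.195 m is 3.9, 0.17 m is 3.4, -0.031 rad is -0.155.

```bash
python3 jog.py '[[[0.4, -0.8, 0.4, -0.155, 0], [0.8, -1.6, 0.8, -0.155, 0], [0.854, -2.314, 1.2, -0.155, 0], [0.854, -2.314, 2, -0.155, 0], [0.854, -2.314, 2.8, -0.155, 0], [0.854, -2.314, 3.4, -0.155, 0], [0.854, -2.314, 3.9, -0.155, 0], [0.854, -2.314, 3.9, -0.155, 0], [0.854, -2.314, 3.9, -0.155, 0]]]' && python3 d.py 0.5426 0.2382 0.165 0.23
```

```text
time: 3.4
ee_pos: [0.5431, 0.2387, 0.1662]
eef_rot: [0.993, 0.115, 0.001, 0.001]
ft_force: [0.2, -0.3, 0.9]
width: 0.0004
grip_force: 0.0
t 3.4 delta [-0.0007  0.0004  0.0012] turn -0.0 yaw0 0.2297 tilt -1.0 F [ 0.2 -0.3  0.9]
```

```bash
python3 jog.py '[[[0.06, 0, 0.4, 0, 0], [0.12, 0, 0.74, 0, 0], [0.26, 0, 0.94, 0, 0], [0.4, 0, 1.14, 0, 0], [0.5, 0, 1.36, 0, 0], [0.54, 0, 1.46, 0, 0], [0.54, 0, 1.46, 0, 0]]]'; python3 jog.py '[[[0.04, 0, 0.1, 0, 0], [0.08, 0, 0.2, 0, 0], [0.08, 0, 0.3, 0, 0], [0.08, 0, 0.36, 0, 0], [0.08, 0, 0.36, 0, 0]]]'
```

```text
time: 4.1
ee_pos: [0.5689, 0.246, 0.0907]
eef_rot: [0.993, 0.115, -0.001, -0.0]
ft_force: [0.3, -0.1, 0.3]
width: 0.0006
grip_force: 0.1
time: 4.6
ee_pos: [0.5738, 0.2473, 0.0744]
eef_rot: [0.993, 0.115, 0.001, -0.0]
ft_force: [2.1, 0.1, 6.2]
width: 0.0001
grip_force: 3.5
```

```bash
python3 jog.py '[[[0, 0, 0.04, 0, 0], [0, 0, 0.08, 0, 0], [0, 0, 0.08, 0, 0]]]'; python3 jog.py '[[[0, 0, 0.04, 0, 0], [0, 0, 0.08, 0, 0], [0, 0, 0.08, 0, 0]]]'
```

```text
time: 4.9
ee_pos: [0.5742, 0.2477, 0.0731]
eef_rot: [0.993, 0.115, 0.002, 0.0]
ft_force: [-6.7, -4.2, 30.6]
width: 0.0004
grip_force: 14.6
time: 5.2
ee_pos: [0.5745, 0.248, 0.0719]
eef_rot: [0.993, 0.115, 0.003, 0.0]
ft_force: [-15.2, -10.1, 56.7]
width: 0.0004
grip_force: 26.6
```

Scaled: -0.15 m is -3, -0.11 m is -2.2.

```bash
python3 jog.py '[[[0, 0, -0.16, 0, 0], [0, 0, -0.4, 0, 0], [0, 0, -1.2, 0, 0], [0, 0, -2.2, 0, 0], [0, 0, -3, 0, 0], [0, 0, -3, 0, 0]]]'; python3 d.py .5752 .1109 .165 .31
```

```text
time: 5.8
ee_pos: [0.5744, 0.2484, 0.2213]
eef_rot: [0.993, 0.115, 0.004, -0.001]
ft_force: [0.2, 0.3, -0.8]
width: 0.0002
grip_force: 0.0
t 5.8 delta [-0.0311  0.1341  0.0559] turn -0.079 yaw0 0.2308 tilt -1.0 F [ 0.2  0.3 -0.8]
```

```bash
python3 jog.py '[[[-0.2, 0.9, 0, -0.2, 0], [-0.4, 1.8, 0, -0.395, 0], [-0.62, 2.68, 0, -0.395, 0], [-0.62, 2.68, 0.6, -0.395, 0], [-0.62, 2.68, 1.12, -0.395, 0], [-0.62, 2.68, 1.12, -0.395, 0], [-0.62, 2.68, 1.12, -0.395, 0]]]'; python3 d.py .5752 .1109 .165 .31
```

```text
time: 6.5
ee_pos: [0.573, 0.1096, 0.1596]
eef_rot: [0.988, 0.155, -0.001, -0.0]
ft_force: [0.8, -0.3, 0.5]
width: 0.0005
grip_force: 0.0
t 6.5 delta [ 0.0025 -0.0005 -0.0054] turn 0.0 yaw0 0.3104 tilt -1.0 F [ 0.8 -0.3  0.5]
```

```bash
python3 jog.py '[[[0.06, 0, 0.4, 0, 0], [0.16, 0, 0.72, 0, 0], [0.26, 0, 0.9, 0, 0], [0.38, 0, 1.08, 0, 0], [0.48, 0, 1.28, 0, 0], [0.56, 0, 1.48, 0, 0], [0.6, 0, 1.6, 0, 0], [0.62, 0, 1.7, 0, 0], [0.62, 0, 1.76, 0, 0], [0.62, 0, 1.76, 0, 0]]]'; python3 jog.py '[[[0, 0, 0.04, 0, 0], [0, 0, 0.08, 0, 0], [0, 0, 0.08, 0, 0]]]'
```

```text
time: 7.5
ee_pos: [0.6033, 0.1192, 0.0743]
eef_rot: [0.988, 0.154, 0.0, 0.001]
ft_force: [-12.0, -3.7, 31.9]
width: 0.0005
grip_force: 14.2
time: 7.8
ee_pos: [0.6036, 0.1194, 0.0732]
eef_rot: [0.988, 0.154, 0.001, 0.001]
ft_force: [-23.5, -7.5, 56.8]
width: 0.0004
grip_force: 26.9
```

Scaled: -0.15 m is -3, -0.11 m is -2.2.

```bash
python3 jog.py '[[[0, 0, -0.16, 0, 0], [0, 0, -0.4, 0, 0], [0, 0, -1.2, 0, 0], [0, 0, -2.2, 0, 0], [0, 0, -3, 0, 0], [0, 0, -3, 0, 0]]]'; python3 d.py .589 -.0075 .165 .28
```

```text
time: 8.4
ee_pos: [0.6051, 0.12, 0.2234]
eef_rot: [0.988, 0.154, 0.004, -0.0]
ft_force: [0.1, 0.7, 0.6]
width: 0.0004
grip_force: 0.0
t 8.4 delta [-0.0547  0.1165  0.0581] turn 0.03 yaw0 0.3098 tilt -1.0 F [0.1 0.7 0.6]
```

```bash
python3 jog.py '[[[-0.4, 0.8, 0, 0.15, 0], [-0.8, 1.6, 0, 0.15, 0], [-1.06, 2.33, 0, 0.15, 0], [-1.06, 2.33, 0.6, 0.15, 0], [-1.06, 2.33, 1.04, 0.15, 0], [-1.06, 2.33, 1.04, 0.15, 0], [-1.06, 2.33, 1.04, 0.15, 0]]]'; python3 d.py .589 -.0075 .165 .28
```

```text
time: 9.1
ee_pos: [0.5879, -0.0081, 0.1657]
eef_rot: [0.99, 0.14, -0.0, -0.0]
ft_force: [0.3, 0.6, -0.4]
width: 0.0006
grip_force: 0.0
t 9.1 delta [ 0.0012 -0.0002  0.0007] turn 0.0 yaw0 0.2803 tilt -1.0 F [ 0.3  0.6 -0.4]
```

```bash
python3 jog.py '[[[0.04, 0, 0.4, 0, 0], [0.08, 0, 0.74, 0, 0], [0.2, 0, 0.94, 0, 0], [0.32, 0, 1.14, 0, 0], [0.42, 0, 1.36, 0, 0], [0.5, 0, 1.58, 0, 0], [0.54, 0, 1.72, 0, 0], [0.54, 0, 1.82, 0, 0], [0.54, 0, 1.88, 0, 0], [0.54, 0, 1.88, 0, 0]]]'; python3 jog.py '[[[0, 0, 0.04, 0, 0], [0, 0, 0.08, 0, 0], [0, 0, 0.08, 0, 0]]]'
```

```text
time: 10.1
ee_pos: [0.6153, -0.0003, 0.0737]
eef_rot: [0.99, 0.14, 0.002, 0.0]
ft_force: [-4.0, -0.0, 19.7]
width: 0.0006
grip_force: 9.4
time: 10.4
ee_pos: [0.6157, -0.0002, 0.0726]
eef_rot: [0.99, 0.139, 0.002, 0.001]
ft_force: [-14.1, -1.7, 45.3]
width: 0.0002
grip_force: 20.7
```

Scaled: -0.285 m is -5.7, -0.25 m is -5.

```bash
python3 jog.py '[[[0, 0, -0.16, 0, 0], [0, 0, -0.4, 0, 0], [0, 0, -1.2, 0, 0], [-0.6, -0.4, -2, 0, 0], [-1.2, -1, -2.6, 0, 0], [-1.8, -1.6, -3.2, 0, 0.087], [-2, -2, -4, 0, 0.087], [-2, -2, -5, 0, 0.087], [-2, -2, -5.7, 0, 0.087], [-2, -2, -5.7, 0, 0.087], [-2, -2, -5.7, 0, 0.087]]]' | head -2
python3 - <<'E'
from h import *
c=cam("wrist"); a=cv2.resize(c["img"][:260,90:570,::-1],None,fx=1.5,fy=1.5,interpolation=cv2.INTER_CUBIC)
b=cam("side")["img"][230:345,270:390,::-1]; b=cv2.resize(b,None,fx=2,fy=2,interpolation=cv2.INTER_CUBIC)
cv2.imwrite("pics/w2.png",a); cv2.imwrite("/tmp/sd.png",b)
o=np.zeros((a.shape[0]+b.shape[0]-10,a.shape[1],3),np.uint8)
o=np.zeros((390+205,720,3),np.uint8); o[:390]=a; b2=b[:205]; o[390:390+b2.shape[0],:240]=b2
cs=cam("scene")["img"][225:335,255:375,::-1]; cs=cv2.resize(cs,None,fx=2,fy=2,interpolation=cv2.INTER_CUBIC)[:205]; o[390:595,300:540]=cs
cv2.imwrite("pics/w2.png",o)
E
```

```text
time: 11.5
ee_pos: [0.4902, 0.0676, 0.3528]
```

View pics/w2.png

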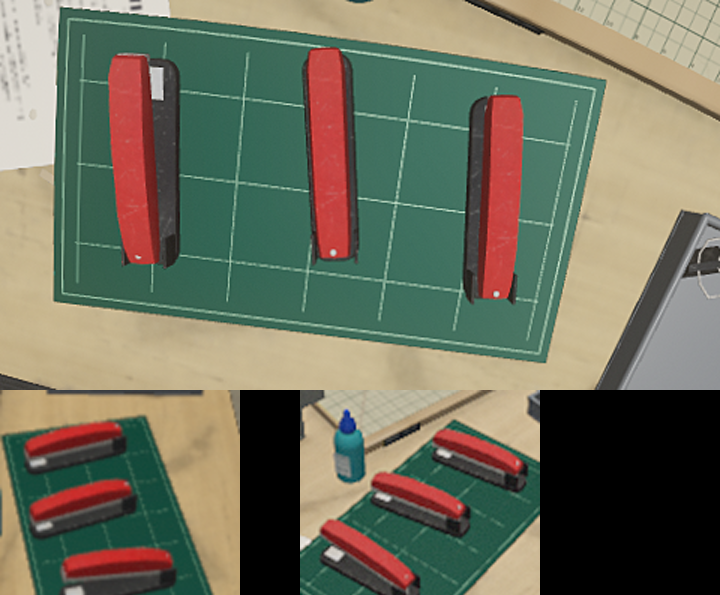

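The left stapler (A) has sprung up again: its white anvil shows at (157,83) and its arm nose stands off the plate. The middle and right ones are shut, with arms lying over their anvils. Next I'll measure A's pose and arm angle, and check B and C.

Run:
```python
from h import *
np.set_printoptions(precision=4,suppress=True)
W=load("wrist");D=load("side");S=load("scene")
w=lambda U,V:((U+.5)/1.5-.5+90,(V+.5)/1.5-.5)
d=lambda U,V:((U+.5)/2-.5+270,(V-390+.5)/2-.5+230)
s=lambda U,V:((U-300+.5)/2-.5+255,(V-390+.5)/2-.5+225)
a,b=plane(W,*w(178,72),.011),plane(W,*w(179,232),.011); u=(a-b)/np.linalg.norm(a-b); yaw=np.arctan2(u[1],u[0])
T=plane(W,*w(162,58),.011); n=np.array([-u[1],u[0]]); lat=a[:2]+.018*n; c=lat+u[:2]*((T[:2]-lat)@u[:2]-.075)
print("A yaw",yaw,"c",c,"anvil z",tri(W,w(157,83),S,s(333,554)),tri(W,w(157,83),D,d(75,590)))
hd=plane(W,*w(122,263),.011); hd2=plane(W,*w(178,264),.011); print("heel corners",hd,hd2)
for k,p,q,t in [("A",(129,57),(75,552),(330,524)),("B",(322,49),(38,492),(379,477)),("C",(507,97),(32,435),(440,434))]:
    print(k,*tri(W,w(*p),D,d(*q)),*tri(W,w(*p),S,s(*t)))
    X=tri(W,w(*p),S,s(*t))[0]
    print("  proj local(A)",(X[:2]-c)@u[:2],(X[:2]-c)@n)
```

```text
A yaw 0.2212231407404315 c [0.5207 0.231 ] anvil z (array([0.5791, 0.2429, 0.0086]), np.float64(0.0034362035486946137)) (array([0.577 , 0.2401, 0.0137]), np.float64(0.001516500568478861))
heel corners [0.4429 0.2408 0.011 ] [0.4538 0.1986 0.011 ]
A [0.5812 0.2388 0.083 ] 0.011357413462500408 [0.5854 0.2431 0.0641] 0.0061791651432295015
  proj local(A) 0.06575495712629677 -0.002380890784807509
B [0.6203 0.1275 0.0776] 0.0037636543928795353 [0.6238 0.1278 0.0438] 0.007333552930712828
  proj local(A) 0.07789411355867895 -0.12326598929843466
C [0.6263 0.0101 0.0722] 0.003721870698728647 [0.6309 0.0017 0.0406] 0.005264042340059342
  proj local(A) 0.05721921438360131 -0.2478323561604944
```

```bash
python3 - <<'E'
from h import *
np.set_printoptions(precision=4,suppress=True)
W=load("wrist"); w=lambda U,V:((U+.5)/1.5-.5+90,(V+.5)/1.5-.5)
for k,c,yaw,p in [("A",(.5207,.231),.225,(129,58)),("B",(.560,.106),.31,(324,50)),("C",(.563,-.015),.28,(507,98))]:
    u=np.array([np.cos(yaw),np.sin(yaw),0]);n=np.array([-u[1],u[0],0]);c=np.array([*c,.003])
    o,d=ray(W,*w(*p)); X=o+d*((c-o)@n)/(d@n)-c; print(k,"local y",X@u,"z",X[2])
E
python3 d.py .509 .2284 .16 .225
```

```text
A local y 0.06829764838555538 z 0.05806737691247865
B local y 0.06441743861310074 z 0.07912213751639496
C local y 0.07099912024734367 z 0.04331345859035107
t 11.65 delta [ 0.0635 -0.1492  0.1912] turn 0.055 yaw0 0.2798 tilt -1.0 F [-1.1 -0.  -0.3]
```

Run:
```python
from h import *
b=load("side")["img"][238:345,265:365,::-1]; s=load("scene")["img"][232:336,258:372,::-1]
b=cv2.resize(b,None,fx=4,fy=4,interpolation=cv2.INTER_CUBIC)[:428,:380]; s=cv2.resize(s,None,fx=3.6,fy=3.6,interpolation=cv2.INTER_CUBIC)
o=np.zeros((430,800,3),np.uint8); o[:b.shape[0],:380]=b; o[:s.shape[0],385:385+s.shape[1]]=s[:, :415]
cv2.imwrite("pics/chk.png",o)
```

```text
(no output)
```

View pics/chk.png

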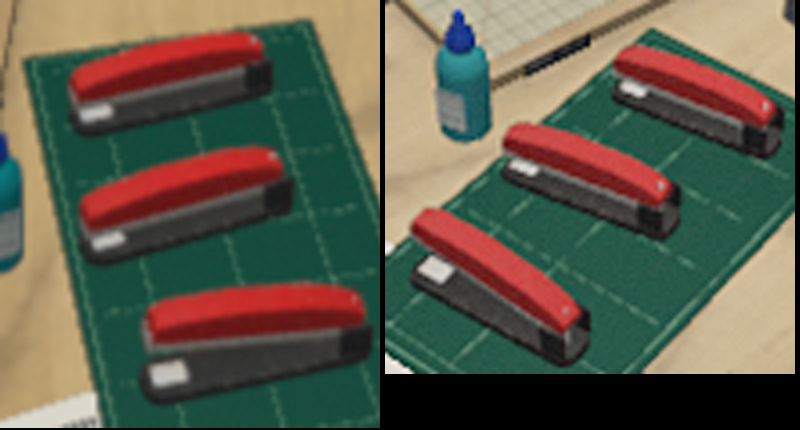

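A's nose at crop (150,325) stands well clear of its plate and anvil (170,375), while B (90,215) and C (80,85) lie shut. So A is the worn one, and I'll grasp it.

```bash
python3 jog.py '[[[0.4, -0.9, 0.4, 0.275, 0.087], [0.8, -1.8, 0.8, 0.275, 0.087], [1.2, -2.6, 1.2, 0.275, 0.087], [1.27, -2.984, 1.8, 0.275, 0.087], [1.27, -2.984, 2.6, 0.275, 0.087], [1.27, -2.984, 3.4, 0.275, 0.087], [1.27, -2.984, 3.82, 0.275, 0.087], [1.27, -2.984, 3.82, 0.275, 0.087], [1.27, -2.984, 3.82, 0.275, 0.087]]]' ; python3 d.py .509 .2284 .0275 .225
```

```text
time: 12.55
ee_pos: [0.5097, 0.2287, 0.1616]
eef_rot: [0.994, 0.112, -0.001, -0.0]
ft_force: [0.4, 0.4, 0.7]
width: 0.0871
grip_force: 0.0
t 12.55 delta [-0.0006  0.0002  0.1341] turn 0.0 yaw0 0.2252 tilt -1.0 F [0.4 0.4 0.7]
```

```bash
python3 jog.py '[[[0, 0, 0.8, 0, 0.087], [0, 0, 1.6, 0, 0.087], [0, 0, 2.1, 0, 0.087], [0, 0, 2.4, 0, 0.087], [0, 0, 2.4, 0, 0.087], [0, 0, 2.4, 0, 0.087]]]' ; python3 jog.py '[[[0, 0, 0.12, 0, 0.087], [0, 0, 0.24, 0, 0.087], [0, 0, 0.24, 0, 0.087], [0, 0, 0.24, 0, 0.087]]]'; python3 d.py .509 .2284 .0275 .225
```

```text
time: 13.15
ee_pos: [0.5108, 0.2292, 0.0431]
eef_rot: [0.994, 0.112, 0.001, -0.0]
ft_force: [-0.1, -0.3, 0.3]
width: 0.0868
grip_force: 0.0
time: 13.55
ee_pos: [0.51, 0.2285, 0.0296]
eef_rot: [0.994, 0.112, 0.0, 0.0]
ft_force: [0.2, 1.1, 0.0]
width: 0.0873
grip_force: 0.0
t 13.55 delta [-0.001  -0.0001  0.0021] turn -0.0 yaw0 0.2248 tilt -1.0 F [0.2 1.1 0. ]
```

Scaled: 0.0022 m is 0.044, 0.002 m is 0.04.

```bash
python3 jog.py '[[[0, 0, 0.04, 0, 0.087], [0, 0, 0.044, 0, 0.087], [0, 0, 0.044, 0, 0.02], [0, 0, 0.044, 0, 0.02], [0, 0, 0.044, 0, 0.02], [0, 0, 0.044, 0, 0.02], [0, 0, 0.044, 0, 0.02], [0, 0, 0.044, 0, 0.02], [0, 0, 0.044, 0, 0.02]]]' 40
```

```text
time: 14.45
ee_pos: [0.51, 0.2285, 0.0273]
eef_rot: [0.994, 0.112, 0.0, 0.0]
ft_force: [0.5, -0.4, -0.5]
width: 0.0389
grip_force: 0.0
```

The rows are not in the units I measure in: shifts go in units of 50 mm and turns go in units of 0.2 rad. I convert before sending: -0.02 m is -0.4, -0.01 m is -0.2.

```bash
python3 jog.py '[[[0, 0, 0, 0, 0.02], [0, 0, 0, 0, 0.02], [0, 0, 0, 0, 0.02], [0, 0, 0, 0, 0.02]]]'; python3 jog.py '[[[0, 0, -0.2, 0, 0.02], [0, 0, -0.4, 0, 0.02], [0, 0, -0.4, 0, 0.02], [0, 0, -0.4, 0, 0.02]]]'
```

```text
time: 14.85
ee_pos: [0.5099, 0.2285, 0.0273]
eef_rot: [0.994, 0.112, -0.0, 0.0]
ft_force: [-0.1, 0.6, -0.5]
width: 0.0334
grip_force: 39.4
time: 15.25
ee_pos: [0.5102, 0.2285, 0.0477]
eef_rot: [0.994, 0.112, 0.0, 0.0]
ft_force: [0.8, 0.3, -3.5]
width: 0.0335
grip_force: 39.2
```

Scaled: 0.24 m is 4.8, 0.15 m is 3, 0.1 rad is 0.5.

```bash
python3 jog.py '[[[0, 0, -0.6, 0, 0.02], [0, 0, -1.2, 0, 0.02], [-0.4, 0.2, -1.8, 0, 0.02], [-0.8, 0.6, -2, 0, 0.02], [-1.2, 1.2, -2, 0, 0.02], [-1.4, 1.8, -2, 0, 0.02], [-1.6, 2.4, -2, 0, 0.02], [-1.8, 3, -2, 0, 0.02], [-2, 3.6, -2, 0.15, 0.02], [-2.2, 4.2, -2, 0.3, 0.02], [-2.4, 4.8, -2, 0.5, 0.02], [-2.6, 5.4, -2, 0.7, 0.02]]]'; python3 d.py .4375 -.2509 .13 -.1
```

```text
time: 16.45
ee_pos: [0.4428, -0.0649, 0.1472]
eef_rot: [0.999, 0.042, -0.0, 0.0]
ft_force: [0.8, -0.6, -3.2]
width: 0.0334
grip_force: 39.2
t 16.45 delta [-0.0207  0.1849  0.0174] turn 0.183 yaw0 0.0833 tilt -1.0 F [ 0.8 -0.6 -3.2]
```

```bash
python3 jog.py '[[[-0.1, 0.6, 0, 0.2, 0.02], [-0.2, 1.2, 0, 0.4, 0.02], [-0.24, 1.8, 0, 0.6, 0.02], [-0.3, 2.4, 0, 0.8, 0.02], [-0.36, 3, 0, 0.915, 0.02], [-0.4, 3.5, 0, 0.915, 0.02], [-0.4, 3.6, 0, 0.915, 0.02], [-0.4, 3.6, 0, 0.915, 0.02], [-0.4, 3.6, 0, 0.915, 0.02], [-0.4, 3.6, 0, 0.915, 0.02]]]' | head -2; python3 d.py .4375 -.2509 .13 -.1;  python3 - <<'E'
from h import *
c=cam("scene")["img"][160:300,330:480,::-1]; b=cam("side")["img"][160:250,270:390,::-1]
c=cv2.resize(c,None,fx=2.6,fy=2.6,interpolation=cv2.INTER_CUBIC); b=cv2.resize(b,None,fx=3.2,fy=3.2,interpolation=cv2.INTER_CUBIC)
o=np.zeros((370,800,3),np.uint8); o[:c.shape[0],:390]=c; o[:b.shape[0],400:784]=b; cv2.imwrite("pics/tray.png",o[:364])
E
```

```text
time: 17.45
ee_pos: [0.4389, -0.2437, 0.1473]
t 17.45 delta [-0.0007  0.0073  0.0173] turn 0.003 yaw0 -0.0965 tilt -1.0 F [-0.4  0.  -2.4]
```

View pics/tray.png

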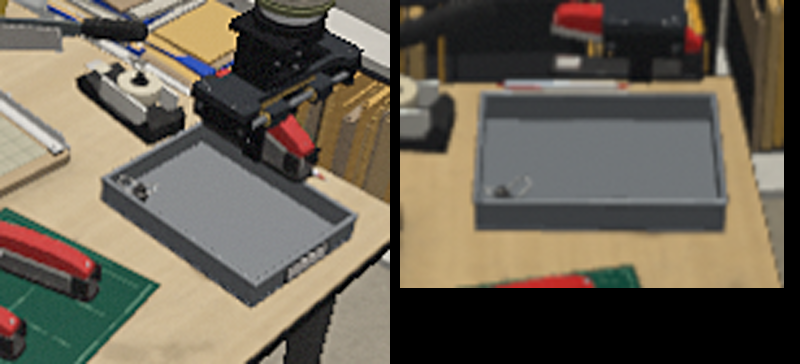

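The stapler is held level above the tray, nose forward in the side crop at (580,20), with the tray empty apart from the clip at (505,188). A quick check of the tray centre, then lower.

```bash
python3 - <<'E'
from h import *
np.set_printoptions(precision=4,suppress=True)
D=load("side");S=load("scene")
d=lambda U,V:((U-400+.5)/3.2-.5+270,(V+.5)/3.2-.5+160)
s=lambda U,V:((U+.5)/2.6-.5+330,(V+.5)/2.6-.5+160)
P=[plane(D,*d(*p),.038)[:2] for p in [(473,201),(725,199),(717,94),(479,94)]]; print(P,np.mean(P,0))
P=[plane(S,*s(*p),.038)[:2] for p in [(102,180),(250,287),(356,214)]]; print(P,(P[0]+P[2])/2)
E
python3 d.py .4375 -.2509 .029 -.1
```

```text
[array([ 0.6026, -0.1622]), array([ 0.3642, -0.1521]), array([ 0.3495, -0.3235]), array([ 0.5922, -0.3369])] [ 0.4771 -0.2437]
[array([ 0.5966, -0.1576]), array([ 0.3642, -0.1383]), array([ 0.3518, -0.323 ])] [ 0.4742 -0.2403]
t 17.55 delta [-0.0007  0.007   0.1185] turn 0.003 yaw0 -0.0968 tilt -1.0 F [-0.3  0.1 -3.5]
```

```bash
python3 jog.py '[[[0.08, 0.12, 0.6, 0, 0.02], [0.08, 0.12, 1.2, 0, 0.02], [0.08, 0.12, 1.8, 0, 0.02], [0.08, 0.12, 2.1, 0, 0.02], [0.08, 0.12, 2.26, 0, 0.02], [0.08, 0.12, 2.26, 0, 0.02], [0.08, 0.12, 2.26, 0, 0.02]]]'; python3 jog.py '[[[0, 0, 0.06, 0, 0.02], [0, 0, 0.11, 0, 0.02], [0, 0, 0.11, 0, 0.02], [0, 0, 0.11, 0, 0.02]]]'
```

```text
time: 18.25
ee_pos: [0.4429, -0.2513, 0.0355]
eef_rot: [0.999, -0.049, 0.001, 0.0]
ft_force: [-0.3, -0.1, -2.8]
width: 0.0336
grip_force: 39.2
time: 18.65
ee_pos: [0.4421, -0.2511, 0.029]
eef_rot: [0.999, -0.049, 0.0, 0.0]
ft_force: [-0.2, 0.6, -2.8]
width: 0.034
grip_force: 39.2
```

Scaled: 0.001 m is 0.02.

```bash
python3 jog.py '[[[0, 0, 0.02, 0, 0.02], [0, 0, 0.02, 0, 0.02]]]'|grep -E "ee_pos|ft"; python3 jog.py '[[[0, 0, 0, 0, 0.05], [0, 0, 0, 0, 0.075], [0, 0, 0, 0, 0.08], [0, 0, 0, 0, 0.08], [0, 0, 0, 0, 0.08], [0, 0, 0, 0, 0.08]]]'
```

```text
ee_pos: [0.4423, -0.2511, 0.0282]
ft_force: [-1.1, -0.7, 2.4]
time: 19.45
ee_pos: [0.4421, -0.2511, 0.0278]
eef_rot: [0.999, -0.049, 0.0, 0.0]
ft_force: [0.3, 0.0, -0.2]
width: 0.073
grip_force: 0.0
```

```bash
python3 jog.py '[[[0, 0, -0.4, 0, 0.08], [0, 0, -1, 0, 0.08], [0, 0, -1.8, 0, 0.08], [0, 0, -2.4, 0, 0.08], [-0.6, 0, -3, 0, 0.08], [-1.2, 0.4, -3.4, 0, 0.08], [-1.2, 1.2, -3.6, 0, 0.08], [-1.2, 2, -3.6, 0, 0.08], [-1.2, 2.8, -3.6, 0, 0.08], [-1.2, 3.4, -3.6, 0, 0.08], [-1.2, 3.4, -3.6, 0, 0.08]]]'
python3 - <<'E'
from h import *
c=cam("scene")["img"][160:340,240:480,::-1]; b=cam("side")["img"][160:400,230:400,::-1]
c=cv2.resize(c,None,fx=2,fy=2,interpolation=cv2.INTER_CUBIC); b=cv2.resize(b,None,fx=1.8,fy=1.8,interpolation=cv2.INTER_CUBIC)
o=np.zeros((432,800,3),np.uint8); o[:360,:480]=c; o[:432,485:485+306]=b; cv2.imwrite("pics/end.png",o)
E
```

```text
time: 20.55
ee_pos: [0.3637, -0.4184, 0.2071]
eef_rot: [0.999, -0.052, -0.0, -0.0]
ft_force: [-0.5, 0.7, -0.7]
width: 0.0798
grip_force: 0.0
```

View pics/end.png

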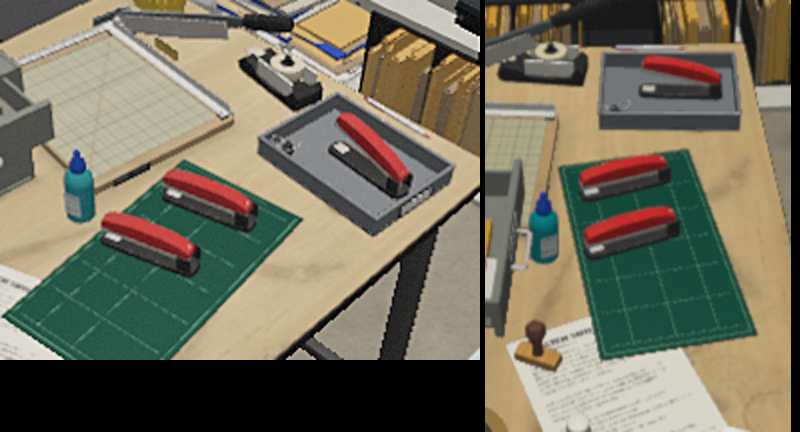

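The picture shows the worn stapler flat on the tray floor with its arm up at (375,150). The other two are shut on the mat at (205,195) and (150,240), and the bottle, stamp and moistener are upright.

```bash
python3 -c "
from bench import r
print(r.close_job())"
```

```text
the job is handed in; nothing more can be done
None
```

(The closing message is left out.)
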